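# Put the teether away: load, shut and lock the storage box

## Task

Put the yellow teether ring in the open clear storage box, ease the lid fully shut without slamming it, and only then slide the red lock grip all the way to its end stop so that its bolt runs through the white arch on the lid. Leave the orange cup, the tin and the hanging bottle opener as they are.

Things in the scene. Friction and masses are not known exactly. Their poses are not given: they have to be found in the camera images.
- box: Clear box with blue trim, fixed: outside 150 (x) x 210 (y) x 85 mm high, walls and floor 4 mm. Origin: centre of its underside; z up; the front (-x, towards the robot) carries the lock, +x the hinge. Along the front wall a blue ledge, 170 mm long, out to x = -119, top at z = 70 mm; on it a low back stop (y = -80, top z 80) and a guide bridge (y = 11 to 21, top z 90), the lock's end stop.
- lid_hinge (a point): Point on the lid's hinge line at the middle of the box's far top rim: (75, 0, 85) mm in the box frame; the hinge line runs along the box's y.
- lid (a joint): Angle of the lid, rad: 0 is shut, 1.57 stands upright, it grows as the lid opens (up to 2.0). The hinge is stiff: the lid stays where it is left.
- lid_edge (a point): Middle of the lid's free edge, on its outer face. The lid: clear plate with blue border, 6 mm thick, underside at z = 85 mm when shut, reaching 152 mm from the hinge, 214 mm wide. At box y = 52 to 68 mm a white arch sticks out from the free edge, to 189 mm from the hinge, and reaches 13 mm below the lid's underside; it drops over the ledge as the lid shuts.
- lock (a joint): Travel of the red lock grip along the ledge, m: 0 is unlocked, 0.055 is the end stop (locked), moving to the box's +y. It moves with about 2 N of friction and stays where it is left. Its bolt is in the way of the arch from 0.032 on.
- lock_top (a point): Top centre of the red lock grip, an upright fin 20 mm (box x) x 10 mm (box y), 27 mm tall above a red foot 22 x 30 x 15 mm. At (-95, -60 + travel, 112) mm in the box frame. An 8 mm steel bolt points from it to +y, its tip 80 mm ahead of the fin's centre.
- teether: Firm yellow teether ring lying flat, loose, about 40 g: outside diameter 68 mm, hole 40 mm, round section 14 mm thick. Origin: centre of the ring at its underside; z is the ring's axis.
- cup: Orange sippy cup with white lid and flip-top spout, loose, 76 mm across (104 mm over its two ear handles, which lie along its y), 121 mm tall. Origin: centre of its underside. Leave alone.
- tin: Closed pale metal tin with a dark green band, loose, 74 mm diameter, 100 mm tall. Origin: centre of its underside. Leave alone.
- hook: Fixed hook stand, 200 mm tall, its hook pointing to -x, 70 mm long, with the bottle opener on it. Origin: centre of its underside. Leave alone.
- opener_mid (a point): Middle of the steel bottle opener, which hangs from the hook, 125 mm long and 38 mm wide; this point is 60 mm below the hook. Leave alone.
Not all that is in view belongs to the job. Of the things like the teether, leave any that is blue or purple; of the rest the larger one is meant.

How it is judged (in metres and radians):
On the way, in this order (a step that is already met when the one before it is completed fails the run):
1. the teether ring lies in the box, let go of (x of teether in the frame of box between -0.071 and 0.071 m and y of teether in the frame of box between -0.101 and 0.101 m and z of teether in the frame of box between -0.005 and 0.07 m and contact force between the fingers and teether below 0.05 N), for 0.2 s.
2. the lid is fully shut (within 0.04 rad), the bolt not yet in the arch's place (value of joint lid below 0.04 rad and value of joint lock below 0.032 m), for 0.2 s.
3. the lock grip is at its end stop (within 3.5 mm) with the lid shut (value of joint lid below 0.04 rad and value of joint lock above 0.0515 m), for 0.2 s.
At the end, for the whole second after the job is handed in: The teether ring is inside the box and at rest, the lid is shut within 0.04 rad, and the lock grip is within 3.5 mm of its end stop (travel over 51.5 mm) (all of step 3 and x of teether in the frame of box between -0.071 and 0.071 m and y of teether in the frame of box between -0.101 and 0.101 m and z of teether in the frame of box between -0.005 and 0.07 m and linear speed of teether below 0.02 m/s); the robot touches nothing.
It fails at once if the lock slid into the arch's place while the lid is not shut (value of joint lock above 0.034 m and value of joint lid above 0.08 rad).
It fails at once if the lid slammed (closing faster than 3 rad/s) (velocity of joint lid below -3 rad/s).
It fails at once if the cup moved by more than 30 mm or tipped (distance of cup from where it was at the start of the episode above 0.03 m or angle between cup's own z axis and vertical above 0.5 rad).
It fails at once if the tin moved by more than 30 mm or tipped (distance of tin from where it was at the start of the episode above 0.03 m or angle between tin's own z axis and vertical above 0.5 rad).
It fails at once if the bottle opener knocked by more than 30 mm (distance of opener_mid from where it was at the start of the episode above 0.03 m).
It also fails if it takes over 56 s, if anything falls off the work surface, if the arm or the gripper's body presses on something with over 40 N, if the wrist force passes 120 N, or if a joint passes its speed limit or range.

## Robot

A 6-joint arm with a two-finger parallel gripper is mounted at the origin on the work surface. World frame = base frame: x ahead of the robot, y to its left, z up, the work surface at z = 0. Lengths are in m, angles in degrees, forces in N, time in s.
With the tool pointing down it reaches from about 0.35 to 0.975 m from the base axis. Payload 4.9 kg.
Tool frame: the origin (TCP) lies at the very end of the fingers, on their centre line; the grasp point (between the pads) lies pinch_z behind it (pinch_z is the distance from the TCP to the grasp point, in m); z points along the fingers, y is the line along which they close (so a half turn about z gives the same grasp; the last joint's range is limited). The gripper opens to 85 mm and grips with 20 to 120 N. Pads are 22 mm wide; open, the fingers measure 114 mm over their backs; the gripper's body (76 mm by 85 mm) begins 54 mm behind the grasp point. The pads swing forward as they close: fully open they stand 13 mm farther back than shut.
Start: joints at [-82.792, 3.019, 92.412, -0, 84.569, -6.818], TCP at [0.151, -0.606, 0.231] pointing down, gripper open.
Joint ranges: [-172.51, 172.51], [-57.92, 126.97], [3.15, 148.05], [-58.71, 238.71], [5.1, 150.11], [-179.66, 179.66]. Speed limits (degrees/s): [147.25, 147.25, 180, 180, 180, 180].

## Interface

Orientations are given as [roll, pitch, yaw] about the fixed x, y, z axes, in that order (R = Rz(yaw) Ry(pitch) Rx(roll)).
In Python, from plant import observe, snapshot, sign_off, pinch_z gives the robot as it stands.
- The arm moves only by the tool step_arm, never from a script. Its argument "moves" is a list of rows, each a list of 2 entries, a list of its own where there are three numbers: the shift along the tool's x, y, z normalised to -1 to 1, where 1 is 1000 mm, then the turn, a rotation vector about the tool's x, y, z normalised to -1 to 1, where 1 is pi/2 rad. In form: [[[dx, dy, dz], [wx, wy, wz]], ...]. A call has 1 to 5 rows; each row is the pose to reach, as a shift and turn from the pose commanded when the call began, along the tool's axes at that moment; what a row does not reach only later rows make up. A row lasts 1/8 s, in which the tool goes at most 62.5 mm and 10.7 degrees, less where a joint would pass 70% of its speed; a pose out of reach is approached as far as the arm can. A call with a number of a shift or a turn outside -1 to 1 is refused whole. A call with a gripper value outside its range is refused whole. "hand" is the opening, from -1 (shut) to 1 (fully open), set as the call begins (left out, the last holds). The fingers move at their own pace and stop on an object; the grip force is fixed at half the most. Time passes only in rows, so rows that repeat a pose let the fingers close. It gives the time, the measured TCP pose, the force, the opening and the grip force at its end, in the units of the state.
- observe(): the state, without advancing time (a new reading comes with each control period).
- snapshot(name): name is "scene" or "top"; returns a dict with "image" (480x640x3 uint8, blue, green, red), "mtx" (3x3 intrinsics, pixels), "eye" and "orientation" of the camera in the world. Camera axes: x right, y down, z forward; pixel columns grow to the right and rows downward; lengths in m; the calibration is good to about 2 mm. A picture is of the moment at which its call begins. There is no depth.
- sign_off(): hands the job in; it is judged then, once.
The state is a dict: "clock": time; "qpos": joint angles; "qvel": joint speeds; "tau": joint torques, N m; "tool_pos": TCP position; "orientation": TCP orientation; "wrist_force": force on the tool from outside, world axes, zero at the start; "torque": the same for the moment, N m; "width": finger opening in m; "grasp_force": force on a finger pad.
Only numpy, scipy, OpenCV 4.12 (cv2) and the standard library are available. Lean on these libraries where they do the work, as an engineer would, in place of code of your own. Each camera call takes 0.05 s, during which the arm holds its last target. There are 200 camera calls.

## Working session

There is one attempt and no reset: what is moved stays moved. The work goes in short steps, Python scripts to look and compute and a tool call to move; the robot and the scene stay as the last step left them, time stands still between calls to the robot, and variables do not carry over. Pictures are saved under pics/ and viewed, at most 10 in all, crops included, and the job is handed in when it is done.

Besides the shell and the picture viewer there is one more tool, called by a JSON object that holds its "fn" and its "kwargs". step_arm: Moves the arm, as the interface text tells. Its arguments: {"type":"object","properties":{"moves":{"type":"array","items":{"type":"array"}},"hand":{"type":"number"}},"required":["moves"]}

```bash
mkdir -p pics; python3 - <<'E'
from plant import observe, snapshot, pinch_z
import cv2,numpy as np,pickle
s=observe();print({k:np.round(v,3).tolist() for k,v in s.items()},pinch_z)
for n in("scene","top"):
    d=snapshot(n);cv2.imwrite(f"pics/{n}0.png",d["image"]);pickle.dump(d,open(n+".pkl","wb"))
    print(n,np.round(d["mtx"],1).tolist(),d["eye"],d["orientation"])
E
```

```text
{'clock': 0.0, 'qpos': [-82.793, 3.057, 92.493, -0.001, 84.569, -6.817], 'qvel': [-0.0, -0.003, 0.039, -0.065, -0.015, 0.004], 'tau': [0.0, -39.369, -37.018, 0.0, 0.007, -0.0], 'tool_pos': [0.151, -0.606, 0.23], 'orientation': [-179.882, -0.013, 14.025], 'wrist_force': [0.075, -0.187, -0.155], 'torque': [-0.038, -0.042, 0.008], 'grasp_force': 0.0, 'width': 0.085} 0.0187
scene [[553.7, 0.0, 330.6], [0.0, 553.7, 237.3], [0.0, 0.0, 1.0]] [0.9439744  0.94579145 0.89179853] [-128.56072668   -0.31354056  158.35350976]
top [[526.7, 0.0, 316.3], [0.0, 526.7, 243.3], [0.0, 0.0, 1.0]] [0.30198251 0.04403322 1.41050214] [-168.90302442   -1.0675459   -91.15868018]
```

View pics/scene0.png

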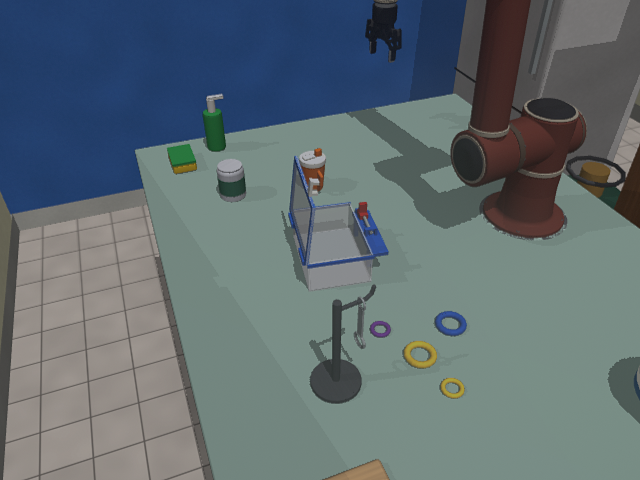

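View pics/top0.png

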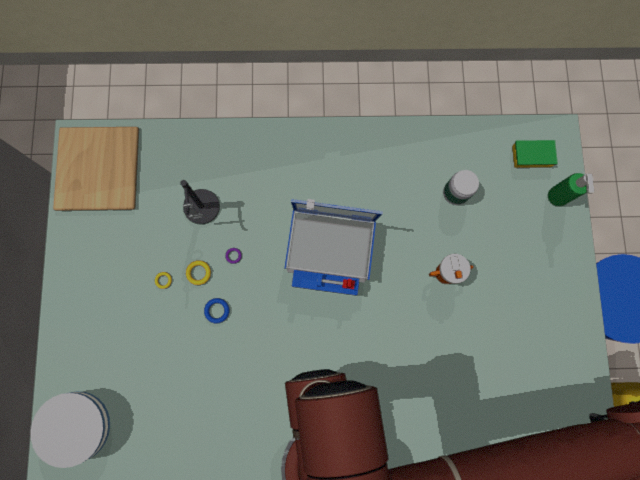

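The scene view shows yellow rings at (420,354) and (452,388), a blue ring at (450,323) and a purple ring at (379,328). In the top view they are at (198,273), (163,280), (216,310) and (233,256). The box is centred near (330,245) in the top view, its lid is about upright, and the red grip is at (349,284). Blue and purple are excluded, so the larger yellow ring at top (198,273) is the one meant. I'll measure and confirm in a crop.

```bash
cat >h.py <<'E'
import cv2,numpy as np,pickle
from scipy.spatial.transform import Rotation as R
from plant import observe,snapshot
def ray(d,uv):
    r=R.from_euler('xyz',d["orientation"],degrees=True).as_matrix()@np.linalg.inv(d["mtx"])@np.array([*uv,1.]);return np.array(d["eye"]),r/np.linalg.norm(r)
def plane(d,uv,z):
    o,r=ray(d,uv);return o+r*(z-o[2])/r[2]
def tri(d1,u1,d2,u2):
    A=0;b=0;L=[ray(d1,u1),ray(d2,u2)]
    for o,r in L:
        P=np.eye(3)-np.outer(r,r);A=A+P;b=b+P@o
    p=np.linalg.solve(A,b);return p,[float(np.linalg.norm(np.cross(p-o,r))) for o,r in L]
def proj(d,p):
    q=d["mtx"]@R.from_euler('xyz',d["orientation"],degrees=True).as_matrix().T@(np.array(p)-d["eye"]);return q[:2]/q[2]
def blobs(d,lo,hi,amin=30):
    h=cv2.cvtColor(d["image"],cv2.COLOR_BGR2HSV);m=cv2.inRange(h,lo,hi)
    c,_=cv2.findContours(m,cv2.RETR_EXTERNAL,cv2.CHAIN_APPROX_NONE)
    return m,[x for x in c if cv2.contourArea(x)>amin]
E
python3 - <<'E'
from h import *
D={n:pickle.load(open(n+".pkl","rb")) for n in("scene","top")}
for n,d in D.items():
    m,c=blobs(d,(18,110,90),(35,255,255))
    for x in c:
        if len(x)>5:
            e=cv2.fitEllipse(x);print(n,"yellow",np.round(e[0],1),np.round(e[1],1),plane(d,e[0],.007).round(4))
    m,c=blobs(d,(0,170,90),(6,255,255),15)
    for x in c: print(n,"red",cv2.boundingRect(x),cv2.contourArea(x))
    m,c=blobs(d,(105,150,60),(125,255,255),15)
    for x in c: print(n,"blue",cv2.boundingRect(x),cv2.contourArea(x))
a=cv2.resize(D["top"]["image"][190:310,270:400],None,fx=4.6,fy=4.6,interpolation=cv2.INTER_CUBIC)
b=cv2.resize(D["top"]["image"][240:330,140:250],None,fx=1.8,fy=1.8,interpolation=cv2.INTER_CUBIC)
o=np.zeros((552,800,3),np.uint8);o[:,:598]=a;o[:b.shape[0],600:600+b.shape[1]]=b[:,:200];cv2.imwrite("pics/c1.png",o)
a=cv2.resize(D["scene"]["image"][145:295,280:400],None,fx=4,fy=4,interpolation=cv2.INTER_CUBIC);cv2.imwrite("pics/c2.png",a)
E
```

```text
scene yellow [452.1 387.5] [18.8 23.4] [0.4835 0.4294 0.007 ]
scene yellow [420. 354.] [25.8 32.5] [0.5012 0.335  0.007 ]
scene yellow [184.3 168.1] [ 6.5 29.6] [ 0.8193 -0.5579  0.007 ]
scene yellow [596.1 168.6] [11.9 27.3] [-0.3489 -0.1031  0.007 ]
scene blue (436, 312, 30, 23) 498.0
scene blue (299, 248, 6, 17) 20.0
scene blue (289, 212, 6, 16) 26.5
scene blue (308, 210, 80, 58) 424.0
scene blue (0, 0, 466, 214) 63021.0
top yellow [626.3 397.8] [10.7 32.6] [ 0.1549 -0.7841  0.007 ]
top yellow [162.8 279.9] [15.9 16.4] [0.4842 0.4234 0.007 ]
top yellow [197.9 272.3] [23.5 24.5] [0.5029 0.3306 0.007 ]
top yellow [514.3 155.8] [ 2.5 23.5] [ 0.8197 -0.5528  0.007 ]
top red (343, 280, 11, 8) 52.5
top blue (205, 299, 24, 24) 436.5
top blue (292, 270, 67, 25) 745.5
top blue (597, 255, 43, 88) 3176.0
```

View pics/c1.png

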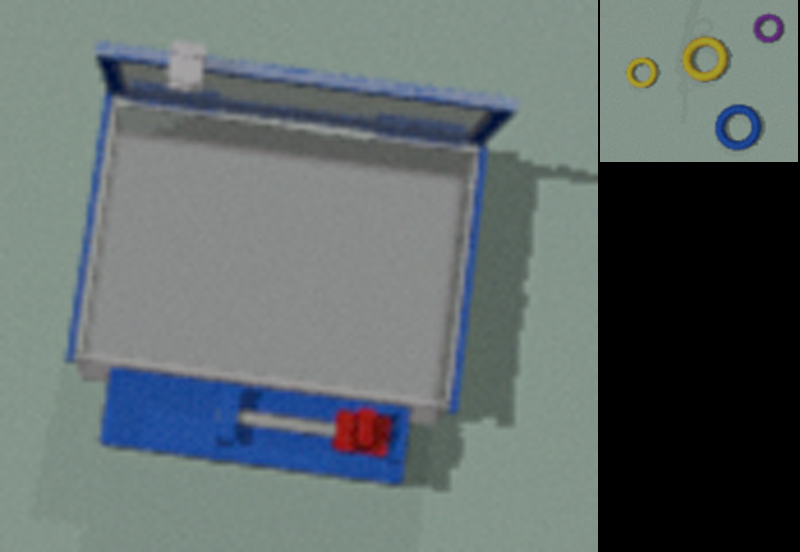

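View pics/c2.png

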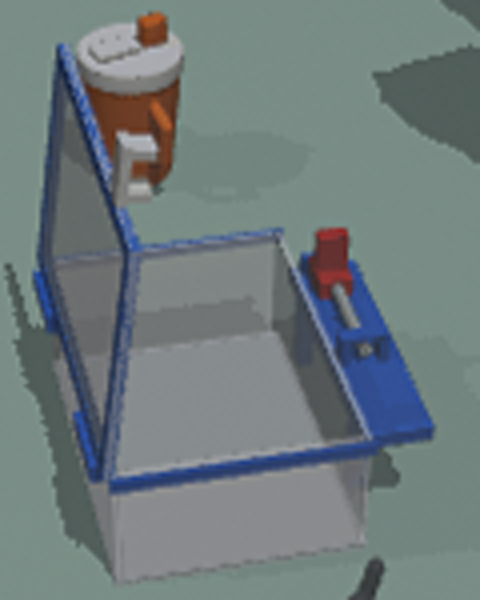

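The crop confirms it: the ring at top (198,272) is the larger of the two yellow ones. The other crop pixels give the box rim and ledge corners, and the lid is near upright with its arch on the +y side.

```bash
python3 - <<'E'
from h import *
T=pickle.load(open("top.pkl","rb"));S=pickle.load(open("scene.pkl","rb"))
f=lambda u,v:(270+u/4.6-.4,190+v/4.6-.4); g=lambda u,v:(280+u/4-.4,145+v/4-.4)
pts=[(T,f(102,444),-119,85,70),(T,f(402,484),-119,-85,70),(T,f(72,360),-75,105,85),(T,f(452,410),-75,-105,85),(T,f(485,148),75,-105,85),(T,f(110,95),75,105,85),
(S,g(372,446),-75,105,85),(S,g(112,486),75,105,85),(S,g(280,234),-75,-105,85),(S,g(432,432),-119,85,70)]
W=np.array([plane(d,u,z/1000)[:2] for d,u,x,y,z in pts]);B=np.array([[x,y] for _,_,x,y,_ in pts])/1000
for sel,n in((range(6),'top'),(range(6,10),'scene'),(range(10),'all')):
    w=W[list(sel)];b=B[list(sel)];a=(b-b.mean(0))@[1,1j];c=(w-w.mean(0))@[1,1j];k=np.vdot(a,c);th=np.angle(k);r=np.array([[np.cos(th),-np.sin(th)],[np.sin(th),np.cos(th)]]);t=w.mean(0)-r@b.mean(0)
    print(n,np.degrees(th),abs(k)/np.vdot(a,a).real,t.round(4),(w-(b@r.T+t)).round(4).tolist())
M=lambda p:[*(r@np.array(p[:2])+t),p[2]]
print("lock0 z112 top",proj(T,M((-.095,-.06,.112))),"scene",proj(S,M((-.095,-.06,.112))))
for A in (1.4,1.5,1.57,1.65,1.75,1.85):
    # free edge corners inner(152mm, underside) 
    for y in(-.107,.107):
        q=M((.075-.152*np.cos(A)+.006*np.sin(A),y,.085+.152*np.sin(A)+.006*np.cos(A)));u=proj(T,q);v=proj(S,q)
        print(A,y,((u-[270,190])*4.6).round(0),((v-[280,145])*4).round(0))
E
```

```text
top -8.826340597618593 1.0033255044414537 [ 0.5586 -0.0223] [[0.0002, -0.0014], [0.0011, 0.0007], [-0.0012, 0.0012], [-0.0005, -0.0003], [-0.0007, -0.0017], [0.0011, 0.0015]]
scene -8.574139327912654 1.0014283233883177 [ 0.5617 -0.0115] [[0.0006, 0.0003], [-0.0005, 0.0015], [-0.0014, -0.0009], [0.0014, -0.0009]]
all -8.876748077493838 1.010252864897175 [ 0.5597 -0.0181] [[-0.001, -0.0057], [-0.0, -0.0036], [-0.0025, -0.003], [-0.0016, -0.0046], [-0.0017, -0.0059], [-0.0001, -0.0026], [0.002, 0.0065], [0.001, 0.0086], [0.001, 0.0052], [0.0029, 0.0051]]
lock0 z112 top [348.31298101 282.23796762] scene [361.87862201 202.15713954]
1.4 -0.107 [509. 112.] [67. 41.]
1.4 0.107 [86. 54.] [140. 249.]
1.5 -0.107 [513.  82.] [41. 42.]
1.5 0.107 [90. 25.] [110. 251.]
1.57 -0.107 [515.  62.] [23. 44.]
1.57 0.107 [93.  5.] [ 90. 253.]
1.65 -0.107 [518.  39.] [ 2. 47.]
1.65 0.107 [ 97. -18.] [ 66. 258.]
1.75 -0.107 [520.  12.] [-23.  54.]
1.75 0.107 [101. -44.] [ 37. 265.]
1.85 -0.107 [522. -13.] [-48.  63.]
1.85 0.107 [106. -69.] [  9. 276.]
```

{"fn": "step_arm", "kwargs": {"moves": [[[0.36,-0.33,-0.02],[0,0,0.1]],[[0.36,-0.33,-0.02],[0,0,0.2]],[[0.36,-0.33,-0.02],[0,0,0.253]],[[0.36,-0.33,-0.02],[0,0,0.253]],[[0.36,-0.33,-0.02],[0,0,0.253]]], "hand": -0.2}}

```text
clock: 0.72
tool_pos: [0.3242, -0.3439, 0.2437]
orientation: [-180.0, 0.0, -8.8]
wrist_force: [1.3, -0.0, -0.1]
width: 0.0343
grasp_force: 0.0
```

```bash
cat >>h.py <<'E'
def go(x,y,z,yaw=-8.8,pos=None):
    s=observe();p=np.array(s["tool_pos"]);Rt=R.from_euler('xyz',s["orientation"],degrees=True)
    d=Rt.inv().apply(np.array([x,y,z])-p);w=(Rt.inv()*R.from_euler('xyz',[180,0,yaw],degrees=True)).as_rotvec()/(np.pi/2)
    print("t",round(s["clock"],2),"at",p.round(4),np.round(s["orientation"],1),"w",round(s["width"],4),"F",np.round(s["wrist_force"],1),"| shift",d.round(4),"turn",w.round(3),"rows",round(np.linalg.norm(d)/.0625,1))
E
python3 -c "
from h import *
go(.42,-.2,.25);go(.498,.306,.2);go(.498,.306,.003)"
```

```text
t 0.72 at [ 0.3242 -0.3439  0.2437] [-180.     0.    -8.8] w 0.0343 F [ 1.3 -0.  -0.1] | shift [ 0.0727 -0.1568 -0.0062] turn [-0.  0.  0.] rows 2.8
t 0.72 at [ 0.3242 -0.3439  0.2437] [-180.     0.    -8.8] w 0.0343 F [ 1.3 -0.  -0.1] | shift [ 0.0725 -0.6688  0.044 ] turn [-0.  0.  0.] rows 10.8
t 0.72 at [ 0.3242 -0.3439  0.2437] [-180.     0.    -8.8] w 0.0343 F [ 1.3 -0.  -0.1] | shift [ 0.0725 -0.6687  0.241 ] turn [-0.  0.  0.] rows 11.4
```

{"fn": "step_arm", "kwargs": {"moves": [[[0.07,-0.3,0],[0,0,0]],[[0.07,-0.3,0],[0,0,0]],[[0.07,-0.3,0],[0,0,0]],[[0.07,-0.3,0],[0,0,0]],[[0.07,-0.3,0],[0,0,0]]]}}

```text
clock: 1.35
tool_pos: [0.4386, -0.0578, 0.2439]
orientation: [180.0, -0.0, -8.7]
wrist_force: [0.8, -0.8, -0.4]
width: 0.0343
grasp_force: 0.0
```

{"fn": "step_arm", "kwargs": {"moves": [[[0,-0.37,0.04],[0,0,0]],[[0,-0.37,0.04],[0,0,0]],[[0,-0.37,0.04],[0,0,0]],[[0,-0.37,0.04],[0,0,0]],[[0,-0.37,0.04],[0,0,0]]]}}

```text
clock: 1.98
tool_pos: [0.4854, 0.2492, 0.2099]
orientation: [180.0, 0.0, -8.7]
wrist_force: [-0.1, -0.6, 0.3]
width: 0.0342
grasp_force: 0.0
```

```bash
python3 -c "
from h import *
go(.498,.306,.1)"
```

```text
t 1.98 at [0.4854 0.2492 0.2099] [180.    0.   -8.7] w 0.0342 F [-0.1 -0.6  0.3] | shift [ 0.0039 -0.0581  0.1099] turn [0.    0.    0.001] rows 2.0
```

Go above the ring and then check with both cameras.

{"fn": "step_arm", "kwargs": {"moves": [[[0.004,-0.058,0.1],[0,0,0]],[[0.004,-0.058,0.15],[0,0,0]],[[0.004,-0.058,0.15],[0,0,0]],[[0.004,-0.058,0.15],[0,0,0]],[[0.004,-0.058,0.15],[0,0,0]]]}}

```text
clock: 2.6
tool_pos: [0.4993, 0.3039, 0.0621]
orientation: [-179.9, -0.1, -8.8]
wrist_force: [-0.4, -0.3, -0.0]
width: 0.0343
grasp_force: 0.0
```

```bash
python3 - <<'E'
from h import *
go(.498,.306,.003)
p=np.array(observe()["tool_pos"])
im=[]
for n,c in(("scene",(420,335)),("top",(205,262))):
    d=snapshot(n);i=d["image"].copy()
    m,c2=blobs(d,(18,110,90),(35,255,255))
    u=proj(d,p);print(n,u)
    cr=i[c[1]-60:c[1]+60,c[0]-45:c[0]+45];cr=cv2.resize(cr,None,fx=4.4,fy=4.4,interpolation=cv2.INTER_CUBIC)
    q=((u-[c[0]-45,c[1]-60]+.5)*4.4).astype(int);cv2.drawMarker(cr,tuple(int(a) for a in q),(255,0,255),0,12,1);im.append(cr)
cv2.imwrite("pics/c3.png",np.hstack(im))
E
```

```text
t 2.6 at [0.4993 0.3039 0.0621] [-1.799e+02 -1.000e-01 -8.800e+00] w 0.0343 F [-0.4 -0.3 -0. ] | shift [-0.0018 -0.0018  0.0591] turn [-0.001 -0.001  0.001] rows 0.9
scene [416.20914019 324.58077485]
top [204.02219933 270.57280333]
```

View pics/c3.png

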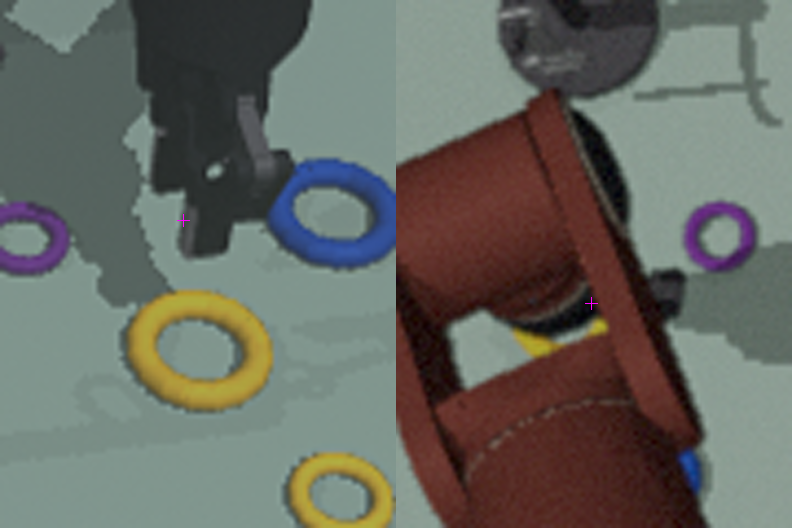

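The marker for the TCP falls midway between the fingertips at (183,220), so the scene camera agrees with the arm. The near finger lines up with the ring hole; next I descend and close.

{"fn": "step_arm", "kwargs": {"moves": [[[-0.002,-0.004,0.02],[0,0,0]],[[-0.002,-0.004,0.04],[0,0,0]],[[-0.002,-0.004,0.05],[0,0,0]],[[-0.002,-0.004,0.058],[0,0,0]],[[-0.002,-0.004,0.058],[0,0,0]]]}}

```text
clock: 3.32
tool_pos: [0.4965, 0.3078, 0.0015]
orientation: [179.9, 0.1, -8.7]
wrist_force: [-0.0, 0.3, -0.6]
width: 0.0342
grasp_force: 0.0
```

{"fn": "step_arm", "kwargs": {"moves": [[[0,0,0],[0,0,0]],[[0,0,0],[0,0,0]],[[0,0,0],[0,0,0]],[[0,0,0],[0,0,0]],[[0,0,0],[0,0,0]]], "hand": -1}}

```text
clock: 3.95
tool_pos: [0.4977, 0.3083, 0.0032]
orientation: [-180.0, -0.1, -8.7]
wrist_force: [-0.4, 1.0, 3.9]
width: 0.0126
grasp_force: 55.9
```

{"fn": "step_arm", "kwargs": {"moves": [[[0,0,-0.04],[0,0,0]],[[0,0,-0.09],[0,0,0]],[[0,0,-0.15],[0,0,0]],[[0,0,-0.15],[0,0,0]],[[0,0,-0.15],[0,0,0]]]}}

```text
clock: 4.58
tool_pos: [0.4965, 0.3079, 0.1518]
orientation: [180.0, 0.1, -8.7]
wrist_force: [-0.5, -0.2, -1.4]
width: 0.0129
grasp_force: 55.7
```

```bash
python3 -c "
from h import *
go(.512,-.035,.15);print(observe()['grasp_force'])"
```

```text
t 4.58 at [0.4965 0.3079 0.1518] [ 1.8e+02  1.0e-01 -8.7e+00] w 0.0129 F [-0.5 -0.2 -1.4] | shift [0.0674 0.3366 0.0019] turn [0.    0.001 0.001] rows 5.5
55.67487621679902
```

{"fn": "step_arm", "kwargs": {"moves": [[[0.01,0.04,0],[0,0,0]],[[0.02,0.09,0],[0,0,0]],[[0.03,0.14,0],[0,0,0]],[[0.04,0.19,0],[0,0,0]],[[0.05,0.24,0],[0,0,0]]]}}

```text
clock: 5.2
tool_pos: [0.5081, 0.0617, 0.1495]
orientation: [180.0, 0.3, -8.7]
wrist_force: [0.7, 0.3, -1.2]
width: 0.0126
grasp_force: 55.7
```

{"fn": "step_arm", "kwargs": {"moves": [[[0.01,0.05,0],[0,0,0]],[[0.017,0.096,0],[0,0,0]],[[0.017,0.096,0],[0,0,0]],[[0.017,0.096,0],[0,0,0]],[[0.017,0.096,0],[0,0,0]]]}}

```text
clock: 5.82
tool_pos: [0.5117, -0.033, 0.1515]
orientation: [-180.0, 0.1, -8.7]
wrist_force: [-0.3, 0.1, -0.5]
width: 0.0129
grasp_force: 55.8
```

```bash
python3 - <<'E'
from h import *
go(.532,-.038,.03)
p=np.array(observe()["tool_pos"])
d=snapshot("scene");u=proj(d,p);print(u)
cr=cv2.resize(d["image"][120:300,250:410],None,fx=3.3,fy=3.3,interpolation=cv2.INTER_CUBIC)
q=((u-[250,120])*3.3).astype(int);cv2.drawMarker(cr,tuple(int(a) for a in q),(255,0,255),0,12,1)
cv2.imwrite("pics/c4.png",cr)
E
```

```text
t 5.83 at [ 0.5117 -0.033   0.1515] [-1.8e+02  1.0e-01 -8.7e+00] w 0.0129 F [-0.3  0.1 -0.5] | shift [0.0211 0.0019 0.1214] turn [-0.     0.001  0.002] rows 2.0
[346.2931164  199.97714217]
```

View pics/c4.png

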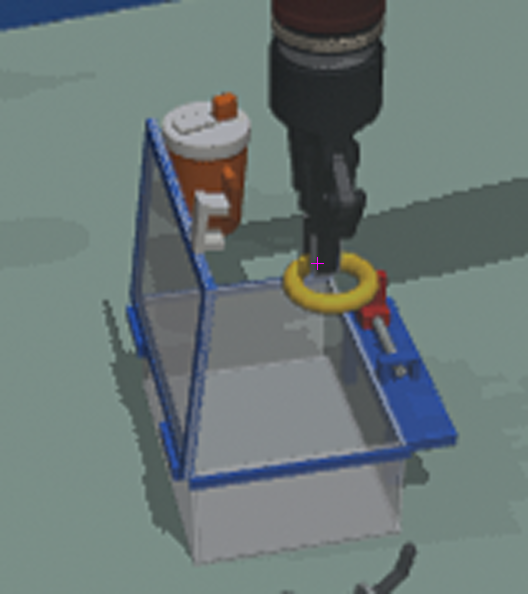

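The ring is held at (330,282) over the box's front half, with the lid and arch clear. Lower it in.

{"fn": "step_arm", "kwargs": {"moves": [[[0.021,0.002,0.02],[0,0,0]],[[0.021,0.002,0.05],[0,0,0]],[[0.021,0.002,0.08],[0,0,0]],[[0.021,0.002,0.11],[0,0,0]],[[0.021,0.002,0.125],[0,0,0]]]}}

```text
clock: 6.5
tool_pos: [0.5315, -0.0382, 0.0255]
orientation: [-180.0, 0.2, -8.7]
wrist_force: [-0.2, 0.1, -0.1]
width: 0.0128
grasp_force: 55.8
```

{"fn": "step_arm", "kwargs": {"moves": [[[0,0,0],[0,0,0]],[[0,0,0],[0,0,0]],[[0,0,0],[0,0,0]],[[0,0,0],[0,0,0]],[[0,0,0],[0,0,0]]], "hand": -0.3}}

```text
clock: 7.12
tool_pos: [0.5329, -0.0395, 0.028]
orientation: [180.0, -0.0, -8.8]
wrist_force: [-0.3, 0.2, -0.0]
width: 0.0296
grasp_force: 0.0
```

{"fn": "step_arm", "kwargs": {"moves": [[[0,0,-0.04],[0,0,0]],[[0,0,-0.08],[0,0,0]],[[0,0,-0.125],[0,0,0]],[[-0.04,0,-0.16],[0,0,0]],[[-0.1,0,-0.16],[0,0,0]]]}}

```text
clock: 7.75
tool_pos: [0.4355, -0.0248, 0.1921]
orientation: [180.0, -0.4, -8.7]
wrist_force: [-0.6, -0.1, 0.2]
width: 0.0301
grasp_force: 0.0
```

```bash
python3 - <<'E'
from h import *
go(.532,-.038,.03)
d=snapshot("scene");m,c=blobs(d,(18,90,70),(35,255,255))
for x in c:
    e=cv2.fitEllipse(x);
    if 280<e[0][0]<500:print(e,plane(d,e[0],.011))
d=snapshot("top")
cv2.imwrite("pics/c5.png",np.hstack([cv2.resize(a,None,fx=3,fy=3,interpolation=cv2.INTER_CUBIC) for a in (snapshot("scene")["image"][130:300,270:400],d["image"][190:360,270:400])]))
E
```

```text
t 7.75 at [ 0.4355 -0.0248  0.1921] [180.   -0.4  -8.7] w 0.0301 F [-0.6 -0.1  0.2] | shift [ 0.0961 -0.0017  0.1628] turn [ 0.    -0.005  0.001] rows 3.0
((452.079833984375, 387.5433044433594), (18.894088745117188, 23.61564064025879), 110.8769760131836) [0.485632   0.43168135 0.011     ]
((340.49163818359375, 251.7047576904297), (14.037076950073242, 25.38482093811035), 86.71874237060547) [ 0.53029146 -0.01747486  0.011     ]
```

View pics/c5.png

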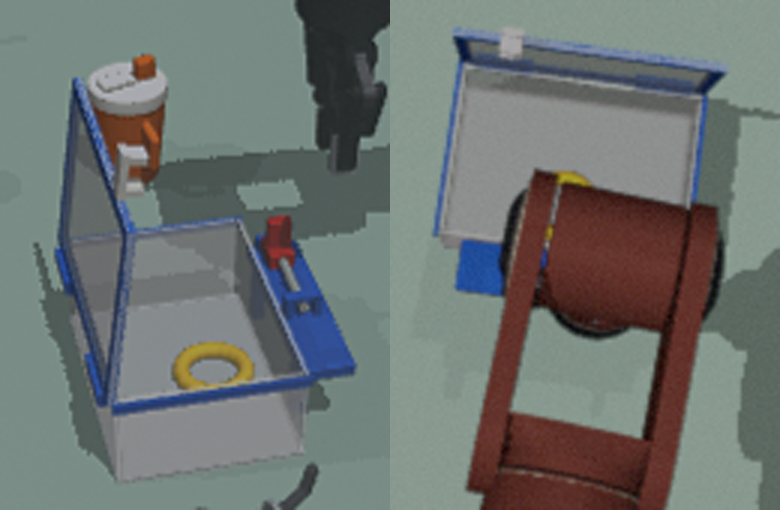

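The ring lies flat in the box at (213,367) in the left crop, and the gripper is clear. Now I shut the fingers and go over and behind the lid.

```bash
python3 -c "
from h import *
go(.657,-.040,.30);go(.657,-.040,.205)"
```

```text
t 7.9 at [ 0.4316 -0.0236  0.187 ] [ 1.8e+02 -1.0e-01 -8.7e+00] w 0.0298 F [-0.3 -1.  -0.4] | shift [ 0.2254 -0.0181 -0.1128] turn [ 0.    -0.001  0.001] rows 4.0
t 7.9 at [ 0.4316 -0.0236  0.187 ] [ 1.8e+02 -1.0e-01 -8.7e+00] w 0.0298 F [-0.3 -1.  -0.4] | shift [ 0.2253 -0.0181 -0.0178] turn [ 0.    -0.001  0.001] rows 3.6
```

{"fn": "step_arm", "kwargs": {"moves": [[[0,0,-0.06],[0,0,0]],[[0,0,-0.11],[0,0,0]],[[0.05,0,-0.12],[0,0,0]],[[0.1,0,-0.12],[0,0,0]],[[0.15,-0.01,-0.12],[0,0,0]]], "hand": -1}}

```text
clock: 8.52
tool_pos: [0.5866, -0.038, 0.3078]
orientation: [180.0, -0.1, -8.8]
wrist_force: [-0.1, -0.6, 0.1]
width: 0.0001
grasp_force: 0.0
```

```bash
python3 -c "
from h import *
go(.657,-.040,.30);go(.657,-.040,.205)"
```

```text
t 8.53 at [ 0.5866 -0.038   0.3078] [ 1.8e+02 -1.0e-01 -8.8e+00] w 0.0001 F [-0.1 -0.6  0.1] | shift [ 0.0699 -0.0088  0.0079] turn [ 0.    -0.001 -0.   ] rows 1.1
t 8.53 at [ 0.5866 -0.038   0.3078] [ 1.8e+02 -1.0e-01 -8.8e+00] w 0.0001 F [-0.1 -0.6  0.1] | shift [ 0.0697 -0.0088  0.1029] turn [ 0.    -0.001 -0.   ] rows 2.0
```

{"fn": "step_arm", "kwargs": {"moves": [[[0.04,-0.005,0],[0,0,0]],[[0.072,-0.009,0],[0,0,0]],[[0.072,-0.009,0.03],[0,0,0]],[[0.072,-0.009,0.07],[0,0,0]],[[0.072,-0.009,0.1],[0,0,0]]]}}

```text
clock: 9.15
tool_pos: [0.6569, -0.0393, 0.2047]
orientation: [-180.0, 0.1, -8.8]
wrist_force: [0.4, -0.4, -0.4]
width: -0.0
grasp_force: 0.0
```

```bash
python3 - <<'E'
from h import *
go(.657,-.040,.205)
p=np.array(observe()["tool_pos"]);u=np.array([np.cos(np.radians(-8.8)),np.sin(np.radians(-8.8))])
X=float((p[:2]-[.560,-.016])@u)*1000;Z=p[2]*1000;print(X,Z)
rho=120
for A in np.arange(1.42,-.01,-.1):
    x=75-rho*np.cos(A)+6*np.sin(A)+11;z=85+rho*np.sin(A)+6*np.cos(A)
    print(round(A,2),"dx %.3f dz %.3f"%((x-X)/1000,-(z-Z)/1000))
E
```

```text
t 9.15 at [ 0.6569 -0.0393  0.2047] [-1.8e+02  1.0e-01 -8.8e+00] w -0.0 F [ 0.4 -0.4 -0.4] | shift [ 0.0002  0.0007 -0.0003] turn [-0.     0.001  0.001] rows 0.0
99.35907715166647 204.69716124889771
1.42 dx -0.025 dz 0.000
1.32 dx -0.037 dz 0.002
1.22 dx -0.049 dz 0.005
1.12 dx -0.060 dz 0.009
1.02 dx -0.071 dz 0.014
0.92 dx -0.081 dz 0.021
0.82 dx -0.091 dz 0.028
0.72 dx -0.100 dz 0.036
0.62 dx -0.108 dz 0.045
0.52 dx -0.115 dz 0.055
0.42 dx -0.120 dz 0.065
0.32 dx -0.125 dz 0.076
0.22 dx -0.129 dz 0.088
0.12 dx -0.132 dz 0.099
0.02 dx -0.133 dz 0.111
```

{"fn": "step_arm", "kwargs": {"moves": [[[-0.015,0,0],[0,0,0]],[[-0.025,0,0],[0,0,0]],[[-0.037,0,0.002],[0,0,0]],[[-0.049,0,0.005],[0,0,0]],[[-0.06,0,0.009],[0,0,0]]]}}

```text
clock: 9.78
tool_pos: [0.5965, -0.03, 0.1996]
orientation: [180.0, -0.1, -8.7]
wrist_force: [0.9, -0.7, 1.1]
width: -0.0001
grasp_force: 0.6
```

{"fn": "step_arm", "kwargs": {"moves": [[[-0.011,0,0.005],[0,0,0]],[[-0.021,0,0.012],[0,0,0]],[[-0.031,0,0.019],[0,0,0]],[[-0.04,0,0.027],[0,0,0]],[[-0.048,0,0.036],[0,0,0]]]}}

```text
clock: 10.4
tool_pos: [0.5487, -0.0226, 0.1618]
orientation: [-180.0, 0.0, -8.7]
wrist_force: [0.1, 0.2, 0.9]
width: 0.0
grasp_force: 0.5
```

```bash
python3 - <<'E'
from h import *
go(.657,-.040,.205)
cv2.imwrite("pics/c6.png",cv2.resize(snapshot("scene")["image"][110:300,260:420],None,fx=3,fy=3,interpolation=cv2.INTER_CUBIC))
E
```

```text
t 10.4 at [ 0.5487 -0.0226  0.1618] [-180.     0.    -8.7] w 0.0 F [0.1 0.2 0.9] | shift [ 0.1097  0.0007 -0.0433] turn [-0.     0.     0.001] rows 1.9
```

View pics/c6.png

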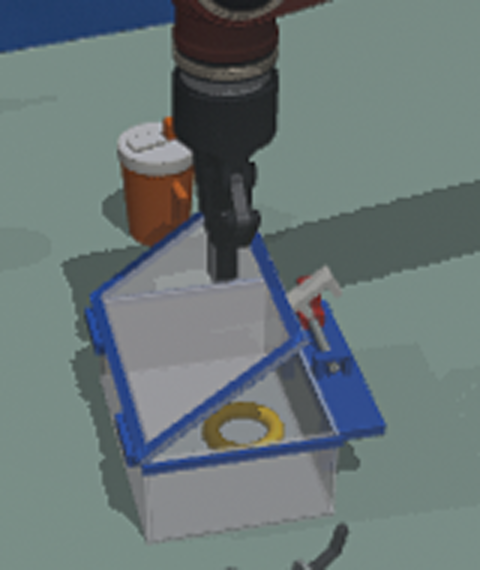

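The lid follows the fingertip at (225,275), now at about 0.6 rad, and the ring is still inside. Continue down.

{"fn": "step_arm", "kwargs": {"moves": [[[-0.007,0,0.01],[0,0,0]],[[-0.012,0,0.02],[0,0,0]],[[-0.017,0,0.031],[0,0,0]],[[-0.021,0,0.043],[0,0,0]],[[-0.024,0,0.054],[0,0,0]]]}}

```text
clock: 11.08
tool_pos: [0.5254, -0.019, 0.1075]
orientation: [-180.0, 0.0, -8.7]
wrist_force: [-0.2, -0.1, 0.8]
width: 0.0002
grasp_force: 0.4
```

{"fn": "step_arm", "kwargs": {"moves": [[[-0.001,0,0.006],[0,0,0]],[[-0.001,0,0.012],[0,0,0]],[[-0.001,0,0.015],[0,0,0]],[[-0.001,0,0.017],[0,0,0]],[[-0.001,0,0.017],[0,0,0]]]}}

```text
clock: 11.7
tool_pos: [0.5248, -0.019, 0.0915]
orientation: [-180.0, -0.0, -8.7]
wrist_force: [0.1, -0.6, 0.2]
width: -0.0
grasp_force: 0.0
```

{"fn": "step_arm", "kwargs": {"moves": [[[0,0,0.001],[0,0,0]],[[0,0,0.002],[0,0,0]],[[0,0,0.002],[0,0,0]],[[0,0,0.002],[0,0,0]]]}}

```text
clock: 12.2
tool_pos: [0.525, -0.019, 0.0909]
orientation: [180.0, -0.0, -8.7]
wrist_force: [-2.5, 0.5, 7.0]
width: 0.0002
grasp_force: 3.5
```

Contact reads 7 N with the tip at z = 0.091, which is the height of the shut lid. Lift off and go to the -y side of the lock fin.

{"fn": "step_arm", "kwargs": {"moves": [[[0,0,-0.03],[0,0,0]],[[0,0,-0.06],[0,0,0]],[[-0.03,0.05,-0.06],[0,0,0]],[[-0.063,0.088,-0.06],[0,0,0]],[[-0.063,0.088,-0.06],[0,0,0]]]}}

```text
clock: 12.82
tool_pos: [0.4474, -0.0977, 0.1492]
orientation: [180.0, -0.0, -9.0]
wrist_force: [0.2, -1.5, -0.1]
width: 0.0
grasp_force: 0.0
```

```bash
python3 - <<'E'
from h import *
go(.450,-.095,.094)
p=np.array(observe()["tool_pos"])
S=snapshot("scene");T=snapshot("top")
for d in(S,):
    u=proj(d,[p[0],p[1],p[2]]);print(u)
    m,c=blobs(d,(0,120,60),(8,255,255),8)
    print([cv2.boundingRect(x) for x in c])
cv2.imwrite("pics/c7.png",cv2.resize(S["image"][150:280,290:410],None,fx=4.5,fy=4.5,interpolation=cv2.INTER_CUBIC))
E
```

```text
t 12.82 at [ 0.4474 -0.0977  0.1492] [180.  -0.  -9.] w 0.0 F [ 0.2 -1.5 -0.1] | shift [ 0.0021 -0.0031  0.0552] turn [ 0.    -0.    -0.002] rows 0.9
[360.0759335  181.38713655]
[(358, 202, 10, 17), (604, 181, 5, 13), (553, 142, 56, 38), (552, 130, 9, 9), (588, 69, 52, 89), (350, 35, 77, 18), (461, 31, 17, 7), (450, 0, 151, 39)]
```

View pics/c7.png

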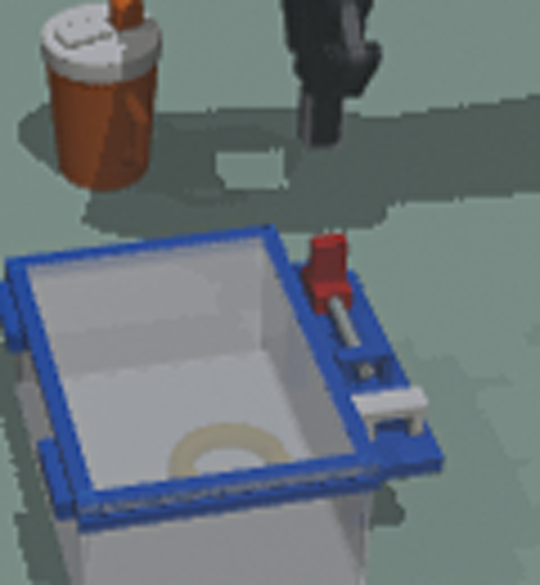

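The lid is shut, the arch sits over the ledge at (390,405), and the red fin at (328,240) is still unlocked. The fingertip at (320,142) is aligned behind it, so I descend and push.

{"fn": "step_arm", "kwargs": {"moves": [[[0.001,0,0.02],[0,0,0.002]],[[0.001,0,0.04],[0,0,0.002]],[[0.001,0,0.055],[0,0,0.002]],[[0.001,0,0.055],[0,0,0.002]]]}}

```text
clock: 13.42
tool_pos: [0.4495, -0.0957, 0.0931]
orientation: [-180.0, 0.2, -8.9]
wrist_force: [0.7, 1.0, -0.0]
width: 0.0
grasp_force: 0.0
```

{"fn": "step_arm", "kwargs": {"moves": [[[0,-0.01,0],[0,0,0]],[[0,-0.02,0],[0,0,0]],[[0,-0.03,0],[0,0,0]],[[0,-0.04,0],[0,0,0]],[[0,-0.05,0],[0,0,0]]]}}

```text
clock: 14.05
tool_pos: [0.4582, -0.0465, 0.095]
orientation: [180.0, -0.1, -8.9]
wrist_force: [0.3, -2.6, 1.7]
width: 0.0
grasp_force: 1.2
```

{"fn": "step_arm", "kwargs": {"moves": [[[0,-0.005,0],[0,0,0]],[[0,-0.01,0],[0,0,0]],[[0,-0.012,0],[0,0,0]],[[0,-0.014,0],[0,0,0]],[[0,-0.014,0],[0,0,0]]]}}

```text
clock: 14.68
tool_pos: [0.4598, -0.0331, 0.0943]
orientation: [-180.0, 0.0, -8.9]
wrist_force: [0.0, -1.1, 1.1]
width: 0.0001
grasp_force: 0.5
```

Not at the stop yet. Creep on until the force rises.

{"fn": "step_arm", "kwargs": {"moves": [[[0,-0.002,0],[0,0,0]],[[0,-0.004,0],[0,0,0]],[[0,-0.006,0],[0,0,0]],[[0,-0.006,0],[0,0,0]]]}}

```text
clock: 15.18
tool_pos: [0.4607, -0.0273, 0.0943]
orientation: [180.0, 0.0, -8.9]
wrist_force: [0.3, -1.9, -0.2]
width: 0.0002
grasp_force: 1.3
```

{"fn": "step_arm", "kwargs": {"moves": [[[0,-0.001,0],[0,0,0]],[[0,-0.002,0],[0,0,0]],[[0,-0.003,0],[0,0,0]],[[0,-0.003,0],[0,0,0]]]}}

```text
clock: 15.68
tool_pos: [0.4608, -0.0268, 0.0945]
orientation: [179.6, 0.0, -8.9]
wrist_force: [-2.8, -13.1, 1.3]
width: -0.0002
grasp_force: 6.2
```

The force is 13 N, so it is at the stop. Back off, lift and verify.

{"fn": "step_arm", "kwargs": {"moves": [[[0,0.01,0],[0,0,0]],[[0,0.03,0],[0,0,0]],[[0,0.04,-0.04],[0,0,0]],[[-0.03,0.05,-0.09],[0,0,0]],[[-0.06,0.08,-0.12],[0,0,0]]]}}

```text
clock: 16.3
tool_pos: [0.3898, -0.0937, 0.2171]
orientation: [-179.9, -0.2, -8.8]
wrist_force: [0.0, -1.5, -0.0]
width: 0.0001
grasp_force: 0.0
```

{"fn": "step_arm", "kwargs": {"moves": [[[0,0,0],[0,0,0]],[[0,0,0],[0,0,0]],[[0,0,0],[0,0,0]]]}}

```text
clock: 16.68
tool_pos: [0.3894, -0.0933, 0.2128]
orientation: [-179.9, 0.2, -8.9]
wrist_force: [-0.2, 0.0, -1.3]
width: 0.0002
grasp_force: 0.0
```

```bash
python3 - <<'E'
from h import *
S=snapshot("scene")
m,c=blobs(S,(0,120,60),(8,255,255),8)
print([cv2.boundingRect(x) for x in c if 300<x[0][0][0]<420])
from math import *
def M(p,o=(.5597,-.0181),a=radians(-8.8)):
    return [o[0]+cos(a)*p[0]-sin(a)*p[1],o[1]+sin(a)*p[0]+cos(a)*p[1],p[2]]
for t in(0,.05,.055):print(t,proj(S,M((-.095,-.06+t,.112))))
cv2.imwrite("pics/c8.png",cv2.resize(S["image"][150:280,290:410],None,fx=4.5,fy=4.5,interpolation=cv2.INTER_CUBIC))
E
```

```text
[(364, 215, 9, 11), (380, 11, 86, 22)]
0 [361.83335171 202.13223594]
0.05 [367.38835718 213.86707815]
0.055 [367.96151111 215.07785481]
```

View pics/c8.png

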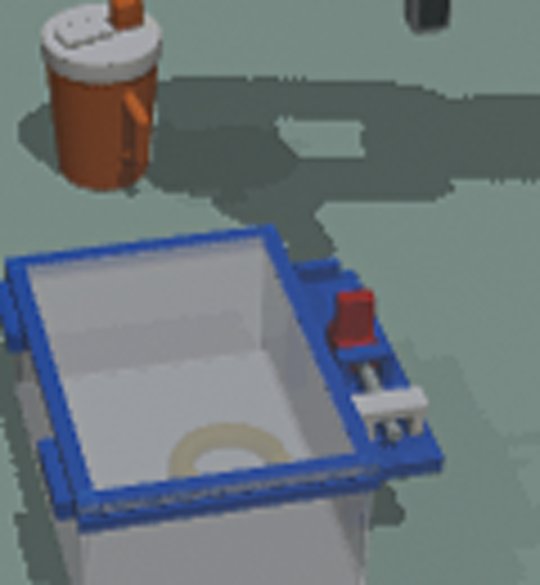

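The fin has moved to (355,292) against the bridge, 13 px and so the full travel. The bolt tip shows through the arch at (393,432), the lid is shut, the ring is inside, and the cup is where it was. Handing in.

```bash
python3 -c "
from plant import sign_off
print(sign_off())"
```

```text
the job is handed in; nothing more can be done
None
```

I put the larger yellow ring in the box, eased the lid shut and then slid the lock to its end stop with its bolt through the arch, and handed the job in at about 17 s; the hand-in returned no verdict.

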